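Clear the paint tray off the touch-latch lid and let the lid spring open

TASK

Someone left the small paint tray lying on the push-to-open lid of the supply box. Without picking it up, slide it sideways with your fingers until it sits wholly on the fixed ledge next to the lid; then press the lid down at its round touch spot until the catch lets go, and take your hand away so that the lid springs ajar. Never lift or tip the tray, and leave the two dye bottles and the cup of sticks where they stand.

Things in the scene. Friction and masses are not known exactly. Their poses are not given: they have to be found in the camera images.
- bay: The lidded half of the supply box, a fixed plywood box 190 (x) x 180 (y) x 100 mm high. Origin: centre of its underside; x points away from the side nearer the robot (towards the lid's hinge), y along the box's front, z up. Walls 8 mm thick; the grey lid, 171 x 161 mm and 10 mm thick, is let into them, its top flush with their tops at 100 mm.
- ledge: The other half of the supply box, same size and same axes, standing directly against the bay on its +y or its -y side (it varies; centres 180 mm apart). Its plain plywood top, fixed, is level with the lid, so a thing can be slid across from the lid. The front is an open cubby with small white bottles. Origin: centre of its underside; the top is 100 mm above it.
- lid (a joint): Angle of the lid about its hinge at the far (+x) edge of the bay, rad. 0 = shut and latched (flush); negative = pressed in (stop at -0.045); positive = open. A touch latch holds it shut: pressing the touch spot down about 4 to 5 mm (the stop is at 6 mm), which takes about 8 N there, frees the catch at once; when the finger goes up, the spring lifts the lid slowly within about 1 s to about 0.33 rad, where it stays, with its front edge some 55 mm up.
- touch_spot (a point): Centre of the touch spot, a flat thin dark metal disc of 30 mm diameter on top of the lid, midway across it and 45 mm nearer the robot than the bay's centre (132 mm from the hinge, 42 mm from the lid's front edge). Moves with the lid. The tray may cover it at the start.
- tray: White plastic paint tray with four open compartments, 90 (x) x 80 (y) x 30 mm high, walls 3 mm, 110 to 220 g, loose, lying on the lid, turned by up to 0.25 rad from the box's axes. Origin: centre of its underside, z up.
- bottle_a: Bystander: yellow dye bottle, 36 mm diameter, 85 mm high, standing on the table in front of the lidded bay. Origin: centre of its underside.
- bottle_b: Bystander: green dye bottle, 32 mm diameter, 75 mm high, standing on the table in front of the ledge. Origin: centre of its underside.
- stick_cup: Bystander: white cup, 68 mm diameter, 80 mm high, with two mixing sticks up to 140 mm high, standing on the table behind the box. Origin: centre of its underside.

How it is judged (in metres and radians):
On the way, in this order (a step that is already met when the one before it is completed fails the run):
1. the tray lies flat and still, wholly on the ledge, and the lid is still shut (x of tray in the frame of ledge between -0.06 and 0.06 m and y of tray in the frame of ledge between -0.055 and 0.055 m and height (world z) of tray between 0.096 and 0.106 m and angle between tray's own z axis and vertical below 0.08 rad and linear speed of tray below 0.02 m/s and value of joint lid below 0.03 rad), for 0.2 s.
2. the catch has let go and the lid has sprung ajar (value of joint lid above 0.2 rad), for 0.2 s.
At the end, for the whole second after the job is handed in: The lid stands ajar at rest between 0.25 and 0.45 rad; the tray lies flat and still on the ledge, its centre within 60 mm (x) and 55 mm (y) of the ledge's centre; the two bottles and the cup stand within 30 mm of where they were (x of tray in the frame of ledge between -0.06 and 0.06 m and y of tray in the frame of ledge between -0.055 and 0.055 m and height (world z) of tray between 0.096 and 0.106 m and angle between tray's own z axis and vertical below 0.08 rad and linear speed of tray below 0.01 m/s and value of joint lid between 0.25 and 0.45 rad and velocity of joint lid between -0.05 and 0.05 rad/s and distance of each of bottle_a, bottle_b, stick_cup from where it was at the start of the episode below 0.03 m and angle between each of bottle_a, bottle_b, stick_cup's own z axis and vertical below 0.2 rad); the robot touches nothing.
It fails at once if the tray is lifted off the surface (15 mm) or falls off the box (height (world z) of tray above 0.115 m or height (world z) of tray below 0.085 m).
It fails at once if the tray is tipped (0.3 rad) (angle between tray's own z axis and vertical above 0.3 rad).
It fails at once if the lid springs open while the tray is still on it (value of joint lid above 0.08 rad and horizontal distance between tray and ledge above 0.085 m).
It fails at once if a bottle or the cup is displaced by 30 mm or knocked over (distance of any of bottle_a, bottle_b, stick_cup from where it was at the start of the episode above 0.03 m or angle between any of bottle_a, bottle_b, stick_cup's own z axis and vertical above 0.3 rad).
It also fails if it takes over 45 s, if anything falls off the work surface, if the arm or the gripper's body presses on something with over 40 N, if the wrist force passes 120 N, or if a joint passes its speed limit or range.

ROBOT

A 6-joint arm with a two-finger parallel gripper is mounted at the origin on the work surface. World frame = base frame: x ahead of the robot, y to its left, z up, the work surface at z = 0. Lengths are in mm, angles in rad, forces in N, time in s.
With the tool pointing down it reaches from about 275 to 750 mm from the base axis. Payload 10.2 kg.
Tool frame: the origin (TCP) lies on the centre line of the jaws, within the pads' length; the fingertips stand 19 mm ahead of it and the grasp point (between the pads) is the TCP; z points along the fingers, y is the line along which they close (so a half turn about z gives the same grasp; the last joint's range is limited). The gripper opens to 85 mm and grips with 20 to 120 N. Pads are 22 mm wide; open, the fingers measure 114 mm over their backs; the gripper's body (76 mm by 85 mm) begins 54 mm behind the grasp point. The pads swing forward as they close: fully open they stand 13 mm farther back than shut.
Start: joints at [-1.531, 0.313, 1.498, -0, 1.331, -0.223], TCP at [136.374, -506.985, 250.294] pointing down, gripper open.
Joint ranges: [-2.94, 2.94], [-0.97, 2.17], [0.19, 2.56], [-1.23, 4.37], [0.02, 3.11], [-2.88, 2.88]. Speed limits (rad/s): [2.39, 2.39, 3.01, 3.14, 3.14, 3.14].

INTERFACE

Orientations are given as a unit quaternion [w, x, y, z].
In Python, from cell import arm gives the robot as it stands. The module is installed in compiled form; this text tells all that it offers.
- The arm moves only by the tool arm_command, never from a script. Its argument "targets" is a list of rows, each a list of 5 numbers: the shift along the tool's x, y, z in mm, then the turn about the tool's z in rad, then the closure in counts, from 0 (fully open) to 255 (shut). In form: [[dx, dy, dz, roll, claw], ...]. A call has 1 to 10 rows; each row is the pose to reach, as a shift and turn from the pose commanded when the call began, along the tool's axes at that moment; what a row does not reach only later rows make up. A row lasts 1/10 s, in which the tool goes at most 50 mm and 8.59 degrees, less where a joint would pass 70% of its speed; a pose out of reach is approached as far as the arm can. A call with a gripper value outside its range is refused whole. The fingers move at their own pace and stop on an object; "newtons" is the grip in N (left out, the last holds). Time passes only in rows, so rows that repeat a pose let the fingers close. It gives the time, the measured TCP pose, the force, the opening and the grip force at its end, in the units of the state.
- arm.get_state(): the state, without advancing time (a new reading comes with each control period).
- arm.get_image(name): name is "side" or "top" or "wrist"; returns (picture, depth): 420x560x3 uint8, red, green, blue; 420x560 float32, mm along the optical axis (not along the pixel's ray), 0 where there is no reading.
- arm.camera_params(name): a dict with "fx", "fy", "cx", "cy" (pixels), "R" (3x3) and "t" (3): a world point X has camera coordinates R X + t; the wrist camera has in their place "T_tool_cam" (4x4, takes a point from camera to tool coordinates, whose origin is the TCP and whose axes are the flange's). Camera axes: x right, y down, z forward; pixel columns grow to the right and rows downward; lengths in mm; the calibration is good to about 2 mm. The wrist camera is an equidistant fisheye: a pixel r from the principal point sees the ray r / f radians off the axis. A picture is of the moment at which its call begins: read the wrist's pose just before it. camera_params takes no time and is no camera call.
- arm.job_done(): hands the job in; it is judged then, once.
The state is a dict: "time_s": time; "joint_pos": joint angles; "qvel": joint speeds; "joint_efforts": joint torques, N m; "tool_pos": TCP position; "tool_rot": TCP orientation; "wrist_force": force on the tool from outside, world axes, zero at the start; "moment": the same for the moment, N m; "grip_width": opening from 0.0 (shut) to 1.0 (fully open); "grip_force": force on a finger pad.
Only numpy, scipy, OpenCV 4.12 (cv2) and the standard library are available. Lean on these libraries where they do the work, as an engineer would, in place of code of your own. Each camera call takes 0.05 s, during which the arm holds its last target. There are 200 camera calls.

## Working session

There is one attempt and no reset: what is moved stays moved. The work goes in short steps, Python scripts to look and compute and a tool call to move; the robot and the scene stay as the last step left them, time stands still between calls to the robot, and variables do not carry over. Pictures are saved under pics/ and viewed, at most 10 in all, crops included, and the job is handed in when it is done.

Besides the shell and the picture viewer there is one more tool, called by a JSON object that holds its "name" and its "arguments", one argument or row to a line. arm_command: Moves the arm, as the interface text tells. Its arguments: {"type":"object","properties":{"targets":{"type":"array"},"newtons":{"type":"number"}},"required":["targets"]}

```bash
mkdir -p pics; cat > h.py <<'E'
from cell import arm
import cv2, numpy as np
def snap(n):
    im,d=arm.get_image(n); np.savez(f'/tmp/{n}.npz',im=im,d=d); return im,d
def world(n,u,v,d):
    p=arm.camera_params(n); R=np.array(p['R']);t=np.array(p['t'])
    c=np.stack([(u-p['cx'])/p['fx']*d,(v-p['cy'])/p['fy']*d,d],-1)
    return (c-t)@R
E
python3 - <<'E'
from h import *
np.set_printoptions(precision=3,suppress=True)
s=arm.get_state();print(s['tool_pos'],s['tool_rot'],s['time_s'],s['wrist_force'])
for n in('top','side'):
    im,d=snap(n);cv2.imwrite(f'pics/{n}0.png',im[:,:,::-1])
    p=arm.camera_params(n);print(n,-np.array(p['R']).T@p['t'],p['R'],p['fx'])
E
```

```text
[ 136.37  -506.733  249.698] [-0.001  0.991  0.131  0.   ] 0.0 [-0.52  -0.308  0.667]
top [478.261  24.265 895.226] [[ 0.007 -1.    -0.007]
 [-0.994 -0.006 -0.109]
 [ 0.109  0.007 -0.994]] 499.7543422592559
side [ 507.934 -565.675  457.545] [[ 0.994 -0.113 -0.001]
 [-0.061 -0.527 -0.848]
 [ 0.095  0.843 -0.53 ]] 414.9990405987601
```

View pics/top0.png

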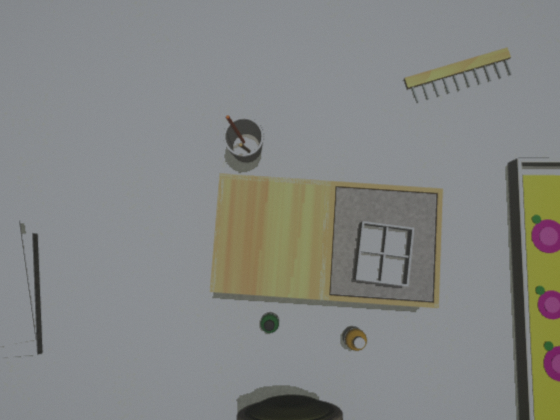

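View pics/side0.png

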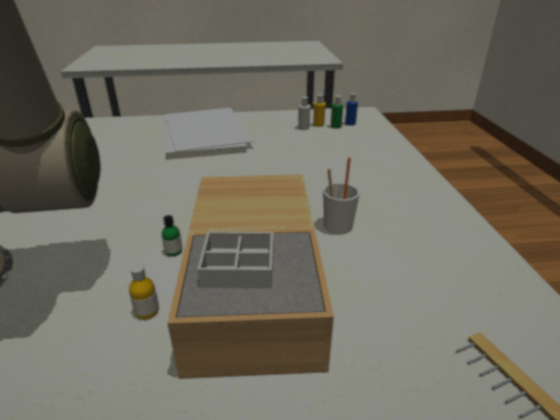

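The top view shows the box with the ledge on the left (+y): corners near (220,175), (442,183), (437,305) and (211,294). The tray is on the lid at about (385,253), the bottles are at (270,323) and (356,340), and the cup is at (244,140). The side view agrees.

```bash
python3 - <<'E'
from h import *
np.set_printoptions(precision=3,suppress=True)
z=np.load('/tmp/top.npz');im,d=z['im'],z['d'].astype(float)
v,u=np.mgrid[0:420,0:560]
W=world('top',u,v,d)
Z=W[...,2]
roi=(u>190)&(u<460)&(v>165)&(v<320)
def rect(m,name):
    m=cv2.morphologyEx(m.astype(np.uint8),cv2.MORPH_OPEN,np.ones((3,3)))
    n,l,st,_=cv2.connectedComponentsWithStats(m);i=1+st[1:,4].argmax()
    P=W[l==i][:,:2].astype(np.float32);r=cv2.minAreaRect(P);print(name,len(P),r,np.median(Z[l==i]));print(cv2.boxPoints(r))
rect(roi&(Z>88)&(Z<150),'box')
hsv=cv2.cvtColor(im,cv2.COLOR_RGB2HSV)
t=roi&(Z>108)&(Z<150)&(u>335)
P=W[t][:,:2].astype(np.float32);r=cv2.minAreaRect(P);print('tray',len(P),r,np.percentile(Z[t],[5,50,95]));print(cv2.boxPoints(r))
g=roi&(hsv[...,1]<60)&(Z>90)&(Z<150)&(u>320)
rect(g,'lid')
for nm,(a,b) in dict(yel=(356,340),grn=(270,323),cup=(244,140)).items():
    q=(np.hypot(u-a,v-b)<25)&(Z>40)&((v>308)|(v<172)); print(nm,W[q].mean(0),W[q].min(0),W[q].max(0))
E
```

```text
box 26852 ((526.0848999023438, -49.749542236328125), (360.7402038574219, 190.2842559814453), 86.37551879882812) 100.86376506328023
[[ 419.731 -223.744]
 [ 609.634 -235.773]
 [ 632.439  124.245]
 [ 442.536  136.274]]
tray 1171 ((503.5685119628906, -134.56065368652344), (80.7029800415039, 90.04023742675781), 82.94168090820312) [110.204 126.643 132.091]
[[ 453.931 -169.074]
 [ 543.289 -180.138]
 [ 553.206 -100.047]
 [ 463.848  -88.983]]
lid 10978 ((521.0109252929688, -140.55418395996094), (163.2471923828125, 172.80982971191406), 86.41643524169922) 101.31968354681737
[[ 429.673 -216.617]
 [ 602.145 -227.419]
 [ 612.349  -64.491]
 [ 439.877  -53.69 ]]
yel [367.842 -96.295  77.342] [ 346.217 -118.312   40.335] [478.261  24.265 895.226]
grn [392.419  41.434  83.332] [373.118  24.265  40.16 ] [478.261  57.577 895.226]
cup [699.498  88.728  81.511] [478.261  24.265  40.021] [731.547 121.415 895.226]
```

{"name": "arm_command", "arguments": {
  "targets": [
    [425, -191, 0, -1.245, 90],
    [425, -191, 0, -1.245, 90],
    [425, -191, 0, -1.245, 90],
    [425, -191, 0, -1.245, 90],
    [425, -191, 0, -1.245, 90],
    [425, -191, 0, -1.245, 90],
    [425, -191, 0, -1.245, 90],
    [425, -191, 0, -1.245, 90],
    [425, -191, 0, -1.245, 90],
    [425, -191, 0, -1.245, 90]
  ]
}}

```text
time_s: 1.1
tool_pos: [499.4, -209.0, 249.8]
tool_rot: [-0.0, 0.727, 0.686, 0.0]
wrist_force: [-0.7, -1.0, -0.7]
grip_width: 0.643
grip_force: 0.0
```

{"name": "arm_command", "arguments": {
  "targets": [
    [0, 0, 30, 0, 90],
    [0, 0, 60, 0, 90],
    [0, 0, 90, 0, 90],
    [0, 0, 90, 0, 90],
    [0, 0, 90, 0, 90]
  ]
}}

```text
time_s: 1.6
tool_pos: [497.2, -212.6, 161.0]
tool_rot: [0.0, 0.729, 0.684, -0.0]
wrist_force: [-0.1, 0.2, 0.1]
grip_width: 0.644
grip_force: 0.0
```

```bash
python3 - <<'E'
from h import *
np.set_printoptions(precision=3,suppress=True)
s=arm.get_state();print(s)
im,d=snap('side');cv2.imwrite('pics/s1.png',cv2.resize(im[150:370,120:400,::-1],(700,550)))
E
```

```text
{'time_s': 1.6, 'joint_pos': array([-0.621,  0.432,  1.573, -0.   ,  1.137, -0.557]), 'qvel': array([ 0.   , -0.027, -0.029,  0.   ,  0.   ,  0.   ]), 'joint_efforts': array([  0.006, -42.133, -22.133,  -0.002,  -0.042,   0.001]), 'tool_pos': array([ 497.175, -212.563,  160.981]), 'tool_rot': array([ 0.   ,  0.729,  0.684, -0.   ]), 'wrist_force': array([-0.076,  0.231,  0.078]), 'moment': array([ 0.001, -0.025, -0.025]), 'grip_force': 0.0, 'grip_width': 0.644349433806085}
```

View pics/s1.png

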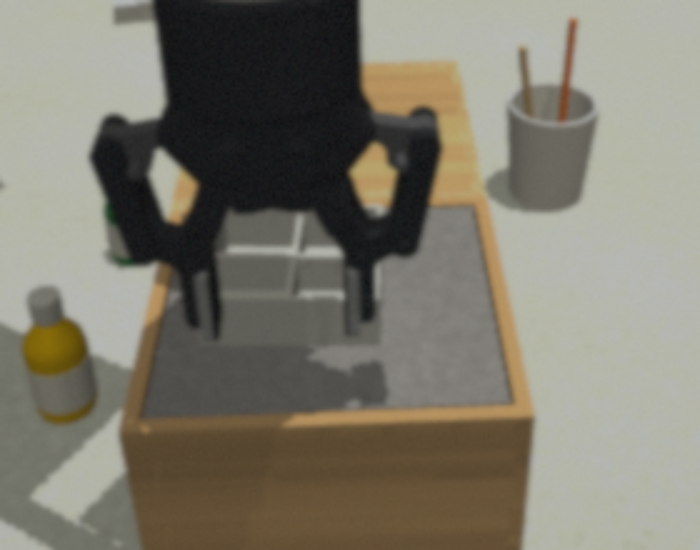

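The fingers straddle the tray's near side. Their tips are at crop pixels (207,335) and (362,330), still above the lid. I'll get the tip height from depth.

```bash
python3 - <<'E'
from h import *
np.set_printoptions(precision=1,suppress=True)
z=np.load('/tmp/side.npz');im,d=z['im'],z['d'].astype(float)
v,u=np.mgrid[0:420,0:560]
W=world('side',u,v,d)
for a in (198,203,264,268):
    print(a,[(b,W[b,a]) for b in range(272,288,2)])
E
```

```text
198 [(272, array([ 461.3, -217.2,  167.1])), (274, array([ 460.8, -215.2,  162.6])), (276, array([ 460.7, -216.5,  161. ])), (278, array([ 460.5, -217. ,  158.6])), (280, array([ 460. , -215.6,  154.6])), (282, array([ 451.8, -158.1,  101.5])), (284, array([ 452. , -162.4,  102. ])), (286, array([ 452.1, -165.3,  101.2]))]
203 [(272, array([ 467. , -221.1,  169.8])), (274, array([ 507.9, -565.7,  457.5])), (276, array([ 466.5, -221. ,  164.3])), (278, array([ 466.3, -221.7,  162.1])), (280, array([ 465.9, -220.1,  157.9])), (282, array([ 465.6, -220.5,  155.5])), (284, array([ 465.3, -220.3,  152.5])), (286, array([ 458.8, -169.8,  104.6]))]
264 [(272, array([ 531.6, -222.1,  164.4])), (274, array([ 531.5, -221.7,  161.3])), (276, array([ 531.5, -221.8,  158.5])), (278, array([ 531.7, -218.5,  152.8])), (280, array([ 534.3, -178.9,  114.8])), (282, array([ 534.4, -177. ,  109.9])), (284, array([ 534.2, -178. ,  107.5])), (286, array([ 534.2, -178.3,  104.5]))]
268 [(272, array([ 535.9, -221.9,  163.8])), (274, array([ 535.9, -221.5,  160.7])), (276, array([ 535.9, -221.2,  157.6])), (278, array([ 535.8, -221.3,  154.8])), (280, array([ 539.2, -179.7,  115. ])), (282, array([ 539.1, -179.7,  111.7])), (284, array([ 539.1, -179. ,  107.9])), (286, array([ 539.1, -179. ,  104.5]))]
```

{"name": "arm_command", "arguments": {
  "targets": [
    [0, 0, 20, 0, 90],
    [0, 0, 43, 0, 90],
    [0, 0, 43, 0, 90],
    [10, 0, 43, 0, 90],
    [20, 0, 43, 0, 90],
    [27, 0, 43, 0, 90],
    [34, 0, 43, 0, 90],
    [41, 0, 43, 0, 90],
    [48, 0, 43, 0, 90],
    [55, 0, 43, 0, 90]
  ]
}}

```text
time_s: 2.65
tool_pos: [500.7, -156.7, 117.4]
tool_rot: [0.0, 0.729, 0.684, 0.0]
wrist_force: [-0.4, -1.1, 0.6]
grip_width: 0.648
grip_force: 0.6
```

```bash
cat > tray.py <<'E'
from h import *
np.set_printoptions(precision=3,suppress=True)
s=arm.get_state();print(s['time_s'],s['tool_pos'],s['wrist_force'])
im,d=snap('side');cv2.imwrite('pics/cur.png',cv2.resize(im[110:330,120:400,::-1],(700,550)))
E
python3 tray.py
```

```text
2.65 [ 500.704 -156.728  117.413] [-0.357 -1.099  0.624]
```

View pics/cur.png

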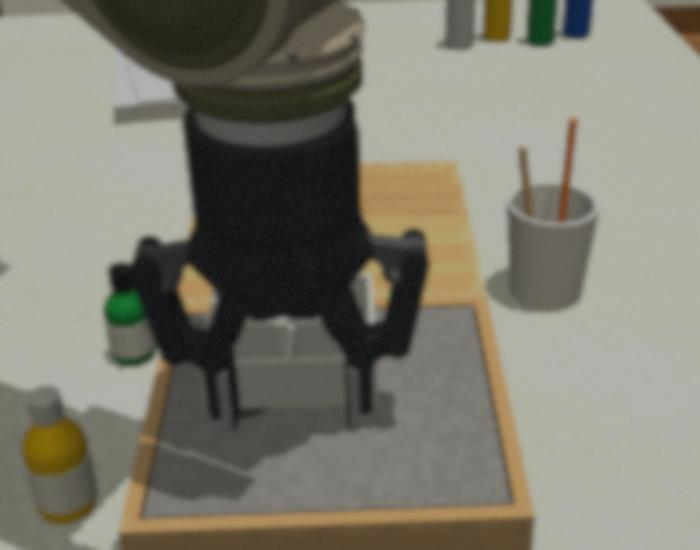

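The tray is being pushed squarely by both fingers (at crop 230,420 and 355,420) with about 1 N. I'll keep going.

{"name": "arm_command", "arguments": {
  "targets": [
    [8, 0, 0, 0, 90],
    [16, 0, 0, 0, 90],
    [24, 0, 0, 0, 90],
    [32, 0, 0, 0, 90],
    [40, 0, 0, 0, 90],
    [48, 0, 0, 0, 90],
    [56, 0, 0, 0, 90],
    [64, 0, 0, 0, 90],
    [72, 0, 0, 0, 90],
    [80, 0, 0, 0, 90]
  ]
}}

```text
time_s: 3.7
tool_pos: [505.7, -76.7, 117.3]
tool_rot: [-0.0, 0.729, 0.685, -0.0]
wrist_force: [-0.9, -0.5, 0.1]
grip_width: 0.646
grip_force: 0.4
```

{"name": "arm_command", "arguments": {
  "targets": [
    [8, 0, 0, 0, 90],
    [16, 0, 0, 0, 90],
    [24, 0, 0, 0, 90],
    [32, 0, 0, 0, 90],
    [40, 0, 0, 0, 90],
    [48, 0, 0, 0, 90],
    [54, 0, 0, 0, 90],
    [58, 0, 0, 0, 90],
    [60, 0, 0, 0, 90],
    [60, 0, 0, 0, 90]
  ]
}}

```text
time_s: 4.7
tool_pos: [509.4, -17.4, 117.3]
tool_rot: [-0.0, 0.729, 0.685, 0.0]
wrist_force: [0.3, -0.4, 0.2]
grip_width: 0.646
grip_force: 0.0
```

{"name": "arm_command", "arguments": {
  "targets": [
    [-10, 0, 0, 0, 90],
    [-25, 0, 0, 0, 90],
    [-40, 0, -40, 0, 90],
    [-70, 0, -80, 0, 120],
    [-110, 0, -80, 0, 180],
    [-140, 0, -80, 0, 255],
    [-140, 0, -80, 0, 255],
    [-140, 0, -80, 0, 255]
  ]
}}

```text
time_s: 5.5
tool_pos: [500.2, -158.3, 197.1]
tool_rot: [-0.0, 0.73, 0.684, 0.0]
wrist_force: [0.0, 0.7, -0.3]
grip_width: 0.003
grip_force: 0.0
```

```bash
python3 tray.py; python3 - <<'E'
from h import *
im,d=snap('top');cv2.imwrite('pics/t2.png',im[:,:,::-1])
d=d.astype(float);v,u=np.mgrid[0:420,0:560];W=world('top',u,v,d)
hsv=cv2.cvtColor(im,cv2.COLOR_RGB2HSV)
t=(W[...,2]>108)&(W[...,2]<140)&(u>212)&(u<325)&(v>175)&(v<298)&(hsv[...,1]<70)&(hsv[...,2]>70)
print(cv2.minAreaRect(W[t][:,:2].astype(np.float32)),t.sum())
E
```

```text
5.5 [ 500.167 -158.28   197.081] [ 0.007  0.678 -0.33 ]
((511.51934814453125, 34.39909744262695), (79.97402954101562, 90.0166244506836), 86.46231842041016) 805
```

View pics/cur.png

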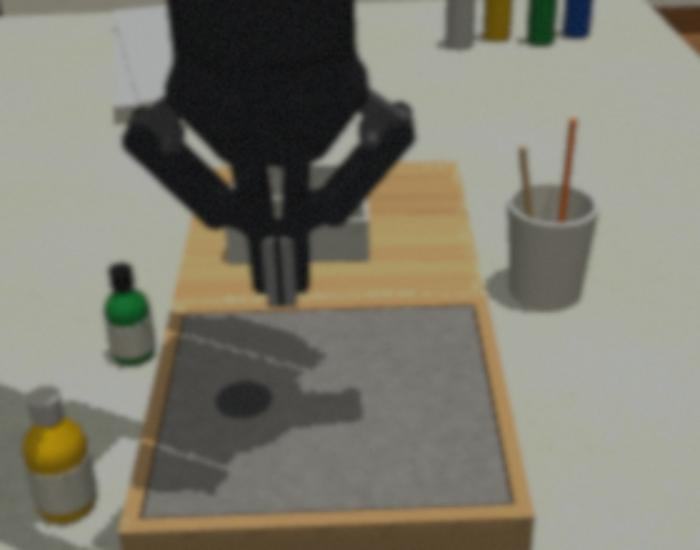

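View pics/t2.png

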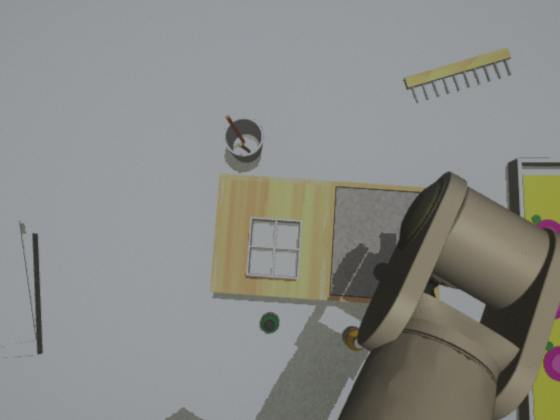

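The tray sits on the ledge at (511,34), about 20 mm and 6 mm from its centre. The touch spot now shows, at crop (244,399) in the side view.

```bash
python3 - <<'E'
from h import *
z=np.load('/tmp/side.npz');d=z['d'].astype(float)
print(world('side',217.6,269.6,d[269,217]))
E
```

```text
[ 476.32536933 -137.39527487  102.20805367]
```

{"name": "arm_command", "arguments": {
  "targets": [
    [20, -26, 0, 0, 255],
    [20, -26, 30, 0, 255],
    [20, -26, 60, 0, 255],
    [20, -26, 68, 0, 255],
    [20, -26, 68, 0, 255]
  ]
}}

```text
time_s: 6.1
tool_pos: [475.7, -135.0, 128.8]
tool_rot: [-0.001, 0.729, 0.685, -0.0]
wrist_force: [-0.3, -0.4, 0.2]
grip_width: 0.002
grip_force: 0.0
```

{"name": "arm_command", "arguments": {
  "targets": [
    [0, 0, 2, 0, 255],
    [0, 0, 4, 0, 255],
    [0, 0, 6, 0, 255],
    [0, 0, 8, 0, 255],
    [0, 0, 9, 0, 255],
    [0, 0, 9, 0, 255]
  ]
}}

```text
time_s: 6.7
tool_pos: [475.9, -135.7, 120.2]
tool_rot: [-0.0, 0.729, 0.684, -0.0]
wrist_force: [-0.3, 0.7, -0.2]
grip_width: 0.0
grip_force: 0.0
```

{"name": "arm_command", "arguments": {
  "targets": [
    [0, 0, 1, 0, 255],
    [0, 0, 2, 0, 255],
    [0, 0, 3, 0, 255],
    [0, 0, 4, 0, 255],
    [0, 0, 4, 0, 255]
  ]
}}

```text
time_s: 7.2
tool_pos: [476.1, -135.7, 116.7]
tool_rot: [0.0, 0.729, 0.685, 0.0]
wrist_force: [-1.1, 1.6, 6.8]
grip_width: -0.001
grip_force: 2.9
```

{"name": "arm_command", "arguments": {
  "targets": [
    [0, 0, 0.5, 0, 255],
    [0, 0, 1, 0, 255],
    [0, 0, 1.5, 0, 255],
    [0, 0, 2, 0, 255],
    [0, 0, 2.2, 0, 255]
  ]
}}

```text
time_s: 7.7
tool_pos: [476.2, -135.7, 114.7]
tool_rot: [0.0, 0.729, 0.685, 0.0]
wrist_force: [-1.7, 1.2, 8.1]
grip_width: 0.001
grip_force: 3.7
```

{"name": "arm_command", "arguments": {
  "targets": [
    [0, 0, 0.5, 0, 255],
    [0, 0, 1, 0, 255],
    [0, 0, 1, 0, 255]
  ]
}}

```text
time_s: 8.0
tool_pos: [476.2, -135.7, 113.6]
tool_rot: [0.0, 0.729, 0.685, 0.0]
wrist_force: [-1.3, 0.9, 6.6]
grip_width: 0.0
grip_force: 3.2
```

The force dropped, so the catch has probably let go. I'll take the hand up and away.

{"name": "arm_command", "arguments": {
  "targets": [
    [0, 0, -40, 0, 255],
    [0, 0, -85, 0, 255],
    [0, 0, -130, 0, 255],
    [0, 0, -150, 0, 255],
    [-100, 0, -150, 0, 255],
    [-150, 0, -150, 0, 255],
    [-150, 0, -150, 0, 255],
    [-150, 0, -150, 0, 255],
    [-150, 0, -150, 0, 255],
    [-150, 0, -150, 0, 255]
  ]
}}

```text
time_s: 9.0
tool_pos: [466.6, -284.5, 263.0]
tool_rot: [-0.0, 0.729, 0.685, 0.0]
wrist_force: [0.1, -0.5, -0.3]
grip_width: -0.0
grip_force: 0.0
```

{"name": "arm_command", "arguments": {
  "targets": [
    [0, 0, 0, 0, 255],
    [0, 0, 0, 0, 255],
    [0, 0, 0, 0, 255],
    [0, 0, 0, 0, 255],
    [0, 0, 0, 0, 255],
    [0, 0, 0, 0, 255],
    [0, 0, 0, 0, 255],
    [0, 0, 0, 0, 255]
  ]
}}

```text
time_s: 9.8
tool_pos: [466.5, -285.4, 263.1]
tool_rot: [0.0, 0.729, 0.684, -0.0]
wrist_force: [-0.0, 0.4, -0.6]
grip_width: 0.0
grip_force: 0.0
```

```bash
python3 tray.py
```

```text
9.8 [ 466.485 -285.367  263.085] [-0.036  0.435 -0.63 ]
```

View pics/cur.png

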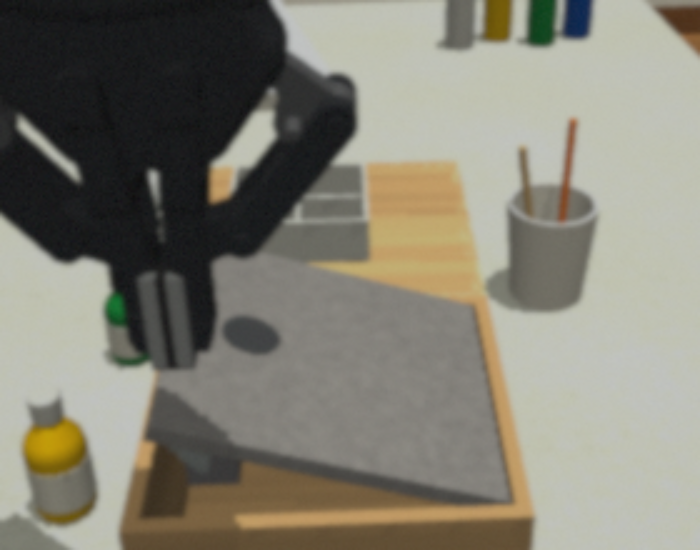

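The lid stands ajar, with its front edge raised at crop (155,430). The tray is on the ledge, the bottles and cup are in place, and the hand is clear. I'll let it settle for another half second, then hand in.

{"name": "arm_command", "arguments": {
  "targets": [
    [0, 0, 0, 0, 255],
    [0, 0, 0, 0, 255],
    [0, 0, 0, 0, 255],
    [0, 0, 0, 0, 255],
    [0, 0, 0, 0, 255]
  ]
}}

```text
time_s: 10.35
tool_pos: [466.5, -285.3, 263.1]
tool_rot: [0.0, 0.729, 0.685, -0.0]
wrist_force: [-0.0, -0.1, -0.7]
grip_width: 0.002
grip_force: 0.0
```

```bash
python3 -c "
from cell import arm;print(arm.job_done())"
```

```text
the job is handed in; nothing more can be done
None
```

The tray was slid onto the ledge, the lid was pressed and sprang ajar, and the job was handed in at 10.35 s with the hand clear and the bottles and cup where they stood; no verdict came back.

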